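# Switch on and lock the lifting magnet through its L-shaped gate

### The job

Switch on the lifting magnet: with your fingertips push its upright red lever along the long leg of the L-shaped slot to the corner, then push it sideways into the short leg until it is fully home at the green mark, and leave it there. Only push the lever, without forcing it; do not grip it or pull it up, and leave everything else lying about where it is.

Things in the scene. Friction and masses are not known exactly. Their poses are not given: they have to be found in the camera images.
- magnet: green lifting magnet on a steel plate 260 (x) x 280 (y) x 20, one fixed unit. Aluminium gate plate 130 (x) x 190 (y) on top, upper face 105 above the table. Origin: centre of the plate's underside, z up. L-shaped slot 23 wide: long leg along +y, short leg along +x. A yellow eye, 37 high above the gate plate, stands at x = 52, y = -75 to -35. Bar handles at the ends reach y = +-131, 76 above the table
- slot_start (a point): on the gate plate's upper face (105 above the table), lever centre at the very beginning of the long leg (off, red mark)
- slot_corner (a point): same height, lever centre at the corner of the L (100 from slot_start); the rounded inner corner lets the lever turn once it is within 7 of this point along the long leg
- slot_end (a point): same height, lever centre at the end of the short leg (on and locked, green mark), 50 from slot_corner, at right angles to the long leg
- lever_top (a point): centre of the top of the upright lever: a round red sleeve 24 diameter that stands 7 to 57 above the gate plate (top 162 above the table), on a 14 pin that runs in the slot. It stays upright, does not turn, takes about 2 N (more when fast) to slide, stays where it is left, and has firm stops at the ends of the slot
- lever_along (a joint): lever travel along the long leg, metres: 0 at slot_start, 0.100 at slot_corner. Starts between 0 and 0.03
- lever_across (a joint): lever travel along the short leg, metres: 0 in the long leg (some 7 mm of play), 0.050 fully home at slot_end
- lever_lift (a joint): how far the lever is pulled up, metres: 0 as it stands, held down by a spring of about 6 N and its weight; it must stay below 0.006
- offcut: bystander: steel block 40 x 30 x 30, lying loose on the plate beside the magnet; origin under its centre
- bolt: bystander: brass bolt standing on its head on the plate, 30 diameter, 58 tall; origin under its centre
- nut: bystander: dark steel ring nut, 36 diameter, 16 high, on the plate; origin under its centre
- drink: bystander: green drink bottle, 62 diameter, 190 tall; origin under its centre
- spray_can: bystander: spray can with yellow label, 54 diameter, 160 tall; origin under its centre
- driver: bystander: red-handled screwdriver 200 long lying on the table; origin under its centre
- tape_measure: bystander: yellow tape measure 70 x 40 x 60; origin under its centre

How it is judged:
On the way, in this order (a step that is already met when the one before it is completed fails the run):
1. the lever has been pushed to the corner: within 10 mm of the end of the long leg, not yet 20 mm into the short leg (value of joint lever_along above 0.09 m and value of joint lever_across below 0.02 m).
2. the lever has been pushed home in the short leg, within 5 mm of its end (value of joint lever_along above 0.09 m and value of joint lever_across above 0.045 m), for 0.1 s.
At the end, for the whole second after the job is handed in: The lever rests in the short leg within 5 mm of its end, still (under 10 mm/s), not pulled up (less than 4 mm), and each bystander is within 30 mm of where it was (all of step 2 and value of joint lever_lift below 0.004 m and velocity of joint lever_across between -0.01 and 0.01 m/s and distance of each of offcut, bolt, nut, drink, spray_can, driver, tape_measure from where it was at the start of the episode below 0.03 m); the robot touches nothing.
It fails at once if the lever is pulled up more than 6 mm (value of joint lever_lift above 0.006 m).
It fails at once if the lever is gripped or forced: more than 38 N between fingers and lever (contact force between the fingers and lever_lift above 38 N).
It fails at once if a bystander is moved more than 30 mm or lifted (distance of any of offcut, bolt, nut, drink, spray_can, driver, tape_measure from where it was at the start of the episode above 0.03 m).
It also fails if it takes over 40 s, if anything falls off the work surface, if the arm or the gripper's body presses on something with over 40 N, if the wrist force passes 120 N, or if a joint passes its speed limit or range.

### The arm

A 6-joint arm with a two-finger parallel gripper is mounted at the origin on the work surface. World frame = base frame: x ahead of the robot, y to its left, z up, the work surface at z = 0. Lengths are in m, angles in rad, forces in N, time in s.
With the tool pointing down it reaches from about 0.35 to 0.975 m from the base axis. Payload 4.9 kg.
Tool frame: the origin (TCP) lies on the centre line of the jaws, within the pads' length; the fingertips stand 14 mm ahead of it and the grasp point (between the pads) lies 5 mm behind it (manip.nose_length is the distance from the TCP to the fingertips, in m); z points along the fingers, y is the line along which they close (so a half turn about z gives the same grasp; the last joint's range is limited). The gripper opens to 85 mm and grips with 20 to 120 N. Pads are 22 mm wide; open, the fingers measure 114 mm over their backs; the gripper's body (76 mm by 85 mm) begins 54 mm behind the grasp point. The pads swing forward as they close: fully open they stand 13 mm farther back than shut.
Start: joints at [-1.446, 0.053, 1.613, -0, 1.476, -0.119], TCP at [0.151, -0.606, 0.245] pointing down, gripper open.
Joint ranges: [-3.01, 3.01], [-1.01, 2.22], [0.06, 2.58], [-1.02, 4.17], [0.09, 2.62], [-3.14, 3.14]. Speed limits (rad/s): [2.57, 2.57, 3.14, 3.14, 3.14, 3.14].

### API

Orientations are given as a unit quaternion [w, x, y, z].
In Python, from plant import manip, imaging gives the robot as it stands.
- The arm moves only by the tool play_rows, never from a script. Its argument "commands" is a list of rows, each a list of 6 numbers: the shift along the tool's x, y, z in mm, then the turn, a rotation vector about the tool's x, y, z in degrees. A call has 1 to 5 rows; each row shifts and turns the commanded pose from where the row before left it, along the tool's axes as they then stand; what a row does not reach is not made up. A row lasts 1/12 s, in which the tool goes at most 41.7 mm and 7.16 degrees, less where a joint would pass 70% of its speed; a pose out of reach is approached as far as the arm can. A call is refused whole if a number of a shift passes 41.7 or a number of a turn 7.16, either way. A call with a gripper value outside its range is refused whole. "hand" is the finger opening in mm, from 0 to 85.4, set as the call begins (left out, the last holds). The fingers move at their own pace and stop on an object; the grip force is fixed at half the most. Time passes only in rows, so rows that do not move let the fingers close. It gives the time, the measured TCP pose, the force, the opening and the grip force at its end, in the units of the state.
- manip.state(): the state, without advancing time (a new reading comes with each control period).
- imaging.grab_frame(name): name is "scene" or "top"; returns a dict with "image" (420x560x3 uint8, red, green, blue), "fx", "fy", "cx", "cy" (pixels), "k1" (the pictures are not rectified: a ray, as slopes to the right and down, at radius r is drawn at 1 + k1 r^2 times it, then the intrinsics apply), "R" (3x3) and "t" (3): a world point X has camera coordinates R X + t. Camera axes: x right, y down, z forward; pixel columns grow to the right and rows downward; lengths in m; the calibration is good to about 2 mm. A picture is of the moment at which its call begins. There is no depth.
- manip.job_done(): hands the job in; it is judged then, once.
The state is a dict: "time": time; "joint_pos": joint angles; "joint_vel": joint speeds; "joint_efforts": joint torques, N m; "tool_pos": TCP position; "tool_rot": TCP orientation; "contact_force": force on the tool from outside, world axes, zero at the start; "ft_torque": the same for the moment, N m; "gripper_width": opening from 0.0 (shut) to 1.0 (fully open); "grasp_force": force on a finger pad.
Only numpy, scipy, OpenCV 4.12 (cv2) and the standard library are available. Lean on these libraries where they do the work, as an engineer would, in place of code of your own. Each camera call takes 0.05 s, during which the arm holds its last target. There are 200 camera calls.

## Working session

There is one attempt and no reset: what is moved stays moved. The work goes in short steps, Python scripts to look and compute and a tool call to move; the robot and the scene stay as the last step left them, time stands still between calls to the robot, and variables do not carry over. Pictures are saved under pics/ and viewed, at most 10 in all, crops included, and the job is handed in when it is done.

Besides the shell and the picture viewer there is one more tool, called as a command line: name --pt "numbers of a row" for each row, then --argument value for the rest. play_rows: Moves the arm, as the interface text tells. Its arguments: {"type":"object","properties":{"commands":{"type":"array","items":{"type":"array","items":{"type":"number"}}},"hand":{"type":"number"}},"required":["commands"]}

```bash
mkdir -p pics
cat > h.py <<'E'
import numpy as np, cv2
from plant import manip, imaging
def grab(n):
    f=imaging.grab_frame(n); f['bgr']=cv2.cvtColor(f['image'],cv2.COLOR_RGB2BGR); return f
def ray(f,u,v):
    d=np.array([(u-f['cx'])/f['fx'],(v-f['cy'])/f['fy']]); x=d.copy()
    for _ in range(20): x=d/(1+f['k1']*(x@x))
    R=np.array(f['R']); return -R.T@np.array(f['t']), R.T@np.array([x[0],x[1],1])
def onz(f,u,v,z):
    o,d=ray(f,u,v); return o+d*(z-o[2])/d[2]
E
python3 - <<'E'
from h import *
for n in("scene","top"):
    f=grab(n); cv2.imwrite(f"pics/{n}0.png",f['bgr']); print(n,-np.array(f['R']).T@f['t'])
print(manip.state())
E
```

```text
scene [0.89098004 0.45284169 0.94756103]
top [ 0.27837978 -0.0152424   1.71817335]
{'time': 0.1, 'joint_pos': array([-1.44603571e+00,  5.32852686e-02,  1.61414181e+00,  7.18596406e-06,
        1.47598532e+00, -1.18969728e-01]), 'joint_vel': array([ 0.00241508, -0.0006393 , -0.00212307,  0.0014494 ,  0.00065175,
       -0.00190304]), 'joint_efforts': array([-1.62944525e-04, -3.94905281e+01, -3.71361530e+01, -1.89660545e-04,
        3.96609306e-03, -1.39408920e-05]), 'tool_pos': array([ 0.15078228, -0.6059957 ,  0.24419827]), 'tool_rot': array([-9.09880034e-04,  9.92583256e-01,  1.21563368e-01,  9.42033210e-07]), 'contact_force': array([-0.35771335, -0.07136883, -0.35390517]), 'ft_torque': array([ 0.01566105, -0.01284261, -0.00437743]), 'grasp_force': 0.0, 'gripper_width': 0.999422250302171}
```

View pics/scene0.png

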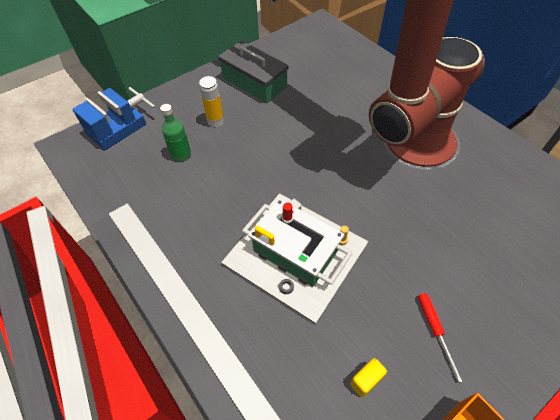

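View pics/top0.png

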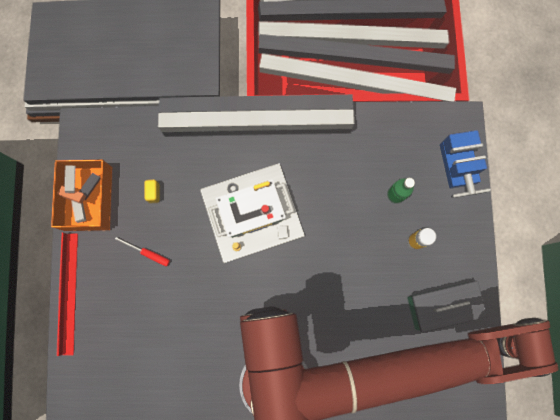

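The scene view shows the red lever at about (288,211), the green mark at (303,257) and the yellow eye at (265,235). In the top view the lever is at about (265,209), the green mark at (232,199) and the red mark at about (269,215). Next I measure these.

Run:
```python
from h import *
t=grab("top"); s=grab("scene")
a=cv2.resize(t['bgr'][155:270,190:315],None,fx=5,fy=5,interpolation=cv2.INTER_CUBIC)
b=cv2.resize(s['bgr'][185:325,215:375],None,fx=4,fy=4,interpolation=cv2.INTER_CUBIC)
cv2.imwrite("pics/tc.png",a); cv2.imwrite("pics/sc.png",b)
def blobs(f,lo,hi,box,name):
    h=cv2.cvtColor(f['bgr'],cv2.COLOR_BGR2HSV); m=cv2.inRange(h,lo,hi)
    k=np.zeros_like(m); x0,y0,x1,y1=box; k[y0:y1,x0:x1]=m[y0:y1,x0:x1]
    n,_,st,c=cv2.connectedComponentsWithStats(k)
    for i in range(1,n):
        if st[i,4]>4: print(name,st[i],c[i].round(1))
for f,box,n in((t,(190,155,315,270),'top'),(s,(215,185,375,325),'scene')):
    blobs(f,(0,150,70),(8,255,255),box,n+' red'); blobs(f,(50,200,120),(75,255,255),box,n+' green'); blobs(f,(20,150,120),(32,255,255),box,n+' yel')
# plate: whitish large quad in top
h=cv2.cvtColor(t['bgr'],cv2.COLOR_BGR2HSV); m=cv2.inRange(h,(0,0,150),(180,70,255)); k=np.zeros_like(m); k[158:268,195:310]=m[158:268,195:310]
k=cv2.morphologyEx(k,cv2.MORPH_CLOSE,np.ones((5,5)))
c=max(cv2.findContours(k,0,2)[0],key=cv2.contourArea); q=cv2.boxPoints(cv2.minAreaRect(c)); P=np.array([onz(t,*p,0.02) for p in q])
print(q.round(1),P.round(4),P.mean(0), [np.linalg.norm(P[i]-P[i-1]).round(3) for i in range(4)],[np.degrees(np.arctan2(*(P[i]-P[i-1])[[1,0]])).round(1) for i in range(4)])
```

```text
top red [262 206   7   6  36] [264.9 208.4]
top red [268 214   5   4  16] [269.8 215.6]
top yel [254 182  15   7  45] [261. 185.]
scene red [283 203  11  17 135] [287.2 210.5]
scene yel [255 226  19  19 143] [264.3 233.7]
scene yel [341 226   7   7  35] [344.3 228.7]
scene yel [341 238   7   6  17] [344.1 240.7]
[[198.3 188.9]
 [279.6 161.8]
 [304.3 235.9]
 [223.  263. ]] [[ 0.6425  0.2487  0.02  ]
 [ 0.7306 -0.0257  0.02  ]
 [ 0.4775 -0.1023  0.02  ]
 [ 0.3932  0.166   0.02  ]] [0.56094961 0.07167736 0.02      ] [np.float64(0.263), np.float64(0.288), np.float64(0.264), np.float64(0.281)] [np.float64(18.3), np.float64(-72.2), np.float64(-163.2), np.float64(107.5)]
```

View pics/tc.png

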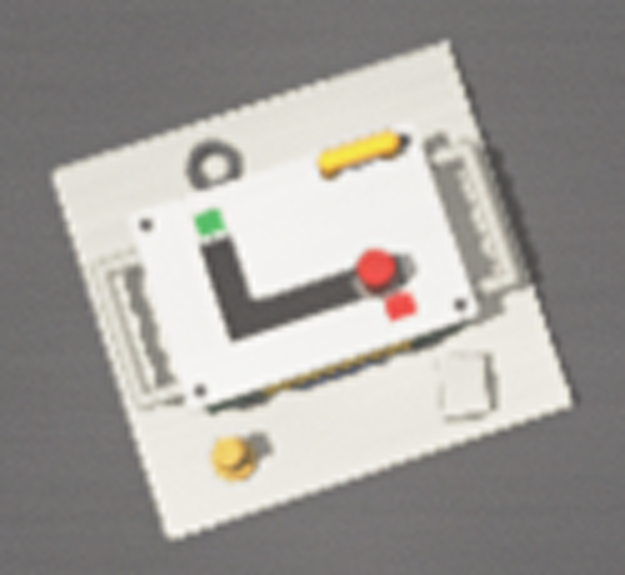

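View pics/sc.png

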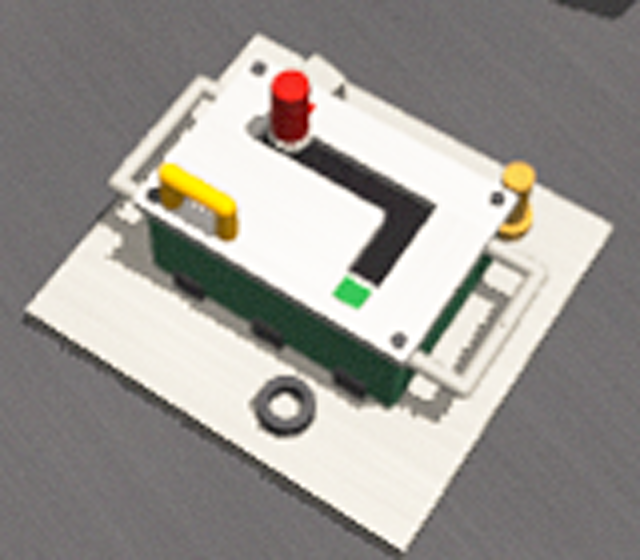

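Both crops show a clear L. In the top crop the outer corner is at (232,340), the inner corner at (250,300) and the short leg's end at about (217,242). The lever is at (376,268) and its slot start is near (410,265). In the scene crop the outer corner is at (435,207), the inner corner at (385,213), the short leg's end at about (368,281) and the lever top at (291,80).

Run:
```python
from h import *
t=grab("top"); s=grab("scene")
T=lambda x,y:(190+(x+.5)/5-.5,155+(y+.5)/5-.5); S=lambda x,y:(215+(x+.5)/4-.5,185+(y+.5)/4-.5)
yaw=np.radians(17.4); X=np.array([np.cos(yaw),np.sin(yaw)]); Y=np.array([-X[1],X[0]])
o=np.array([.5609,.0717])
def show(n,p): d=p[:2]-o; print(n,p[:2].round(4),'local',(d@X).round(4),(d@Y).round(4))
for n,f,C,pts in(('top',t,T,dict(outer=(232,340),inner=(250,300),send=(217,242),c1=(146,225),c2=(200,390),c3=(460,304),c4=(405,141))),('scene',s,S,dict(outer=(435,207),inner=(385,213),send=(368,281),c1=(399,340),c2=(498,199),c3=(258,68)))):
    for k,v in pts.items(): show(n+' '+k,onz(f,*C(*v),.105))
show('lev top',onz(t,*T(376,268),.162)); show('lev scene',onz(s,*S(291,82),.162))
show('lev base scene',onz(s,*S(290,140),.112))
```

```text
top outer [0.5136 0.1157] local -0.032 0.0561
top inner [0.5389 0.1042] local -0.0113 0.0376
top send [0.5765 0.1249] local 0.0308 0.0461
top c1 [0.5883 0.1699] local 0.0555 0.0856
top c2 [0.4823 0.136 ] local -0.0558 0.0848
top c3 [ 0.5339 -0.0282] local -0.0557 -0.0872
top c4 [0.6396 0.0048] local 0.0551 -0.0874
scene outer [0.5159 0.1174] local -0.0293 0.057
scene inner [0.5417 0.102 ] local -0.0092 0.0347
scene send [0.5788 0.1305] local 0.0347 0.0507
scene c1 [0.5893 0.17  ] local 0.0565 0.0853
scene c2 [0.483  0.1365] local -0.055 0.0852
scene c3 [ 0.5358 -0.028 ] local -0.0538 -0.0876
lev top [0.548 0.023] local -0.0269 -0.0426
lev scene [0.5509 0.0244] local -0.0237 -0.0421
lev base scene [0.5564 0.0302] local -0.0167 -0.0383
```

play_rows --pt "0 0 -25 0 0 -3.4" --pt "0 0 -30 0 0 0" --pt "0 0 -30 0 0 0" --pt "0 0 -15 0 0 0" --pt "0 0 0 0 0 0" --hand 0

```text
time: 0.72
tool_pos: [0.1511, -0.6081, 0.3509]
tool_rot: [0.004, 0.989, 0.151, -0.0]
contact_force: [0.5, 0.2, 0.5]
gripper_width: 0.298
grasp_force: 0.0
```

play_rows --pt "28 -22 0 0 0 0" --pt "28 -22 0 0 0 0" --pt "28 -22 0 0 0 0" --pt "28 -22 0 0 0 0" --pt "28 -22 0 0 0 0"

```text
time: 1.13
tool_pos: [0.252, -0.4578, 0.343]
tool_rot: [-0.001, 0.989, 0.151, -0.0]
contact_force: [-0.1, -0.4, 0.7]
gripper_width: -0.0
grasp_force: 0.0
```

play_rows --pt "28 -22 0 0 0 0" --pt "28 -22 0 0 0 0" --pt "28 -22 0 0 0 0" --pt "28 -22 0 0 0 0" --pt "28 -22 0 0 0 0"

```text
time: 1.55
tool_pos: [0.3527, -0.311, 0.3433]
tool_rot: [-0.001, 0.989, 0.151, -0.001]
contact_force: [0.9, -1.3, -1.3]
gripper_width: 0.003
grasp_force: 0.0
```

play_rows --pt "28 -22 0 0 0 0" --pt "28 -22 0 0 0 0" --pt "28 -22 0 0 0 0" --pt "28 -22 0 0 0 0" --pt "0 0 0 0 0 0"

```text
time: 1.97
tool_pos: [0.4349, -0.1909, 0.3433]
tool_rot: [-0.002, 0.988, 0.155, -0.0]
contact_force: [-0.4, -0.1, 1.1]
gripper_width: -0.002
grasp_force: 0.0
```

```bash
cat >> h.py <<'E'
yaw=np.radians(17.4); X=np.array([np.cos(yaw),np.sin(yaw)]); Y=np.array([-X[1],X[0]]); o=np.array([.5609,.0707])
def loc(p): d=np.array(p)[:2]-o; return (1000*np.array([d@X,d@Y])).round(1)
def tcp():
    s=manip.state(); q=s['tool_rot']; print('t',s['time'],'local',loc(s['tool_pos']),'z',s['tool_pos'][2].round(4),'yaw',np.degrees(2*np.arctan2(q[2],q[1])).round(2),'F',s['contact_force'].round(1),'w',round(s['gripper_width'],3))
E
python3 - <<'E'
from h import *
tcp(); print(manip.nose_length, manip.state()['tool_rot'])
E
```

```text
t 1.9667 local [-198.5 -211.9] z 0.3433 yaw 17.78 F [-0.4 -0.1  1.1] w -0.002
0.014 [-1.83309041e-03  9.87989262e-01  1.54511557e-01 -1.93488531e-04]
```

play_rows --pt "30 -22 0 0 0 0" --pt "30 -22 0 0 0 0" --pt "30 -22 0 0 0 0" --pt "30 -22 0 0 0 0" --pt "30 -22 0 0 0 0"

```text
time: 2.38
tool_pos: [0.5436, -0.0446, 0.3434]
tool_rot: [-0.0, 0.989, 0.151, -0.001]
contact_force: [0.8, 0.0, 1.1]
gripper_width: -0.001
grasp_force: 0.0
```

play_rows --pt "26 -19 0 0 0 0" --pt "0 0 30 0 0 0" --pt "0 0 30 0 0 0" --pt "0 0 30 0 0 0" --pt "0 0 0 0 0 0"

```text
time: 2.8
tool_pos: [0.5583, -0.0194, 0.2457]
tool_rot: [-0.002, 0.988, 0.151, -0.007]
contact_force: [-0.7, 0.5, -0.5]
gripper_width: 0.003
grasp_force: 0.0
```

Run:
```python
from h import *
tcp()
```

```text
t 2.8 local [-29.4 -85.2] z 0.2457 yaw 17.38 F [-0.7  0.5 -0.5] w 0.003
```

play_rows --pt "5 0 25 0 0 0" --pt "0 0 30 0 0 0" --pt "0 0 30 0 0 0" --pt "0 0 15 0 0 0" --pt "0 0 0 0 0 0"

```text
time: 3.22
tool_pos: [0.5645, -0.0186, 0.1509]
tool_rot: [-0.001, 0.989, 0.151, -0.004]
contact_force: [-0.2, 1.5, 0.5]
gripper_width: -0.003
grasp_force: 0.0
```

Run:
```python
from h import *
tcp()
s=grab("scene"); cv2.imwrite("pics/a.png",cv2.resize(s['bgr'][130:330,200:400],None,fx=3,fy=3,interpolation=cv2.INTER_CUBIC))
```

```text
t 3.2167 local [-23.3 -86.3] z 0.1509 yaw 17.33 F [-0.2  1.5  0.5] w -0.003
```

View pics/a.png

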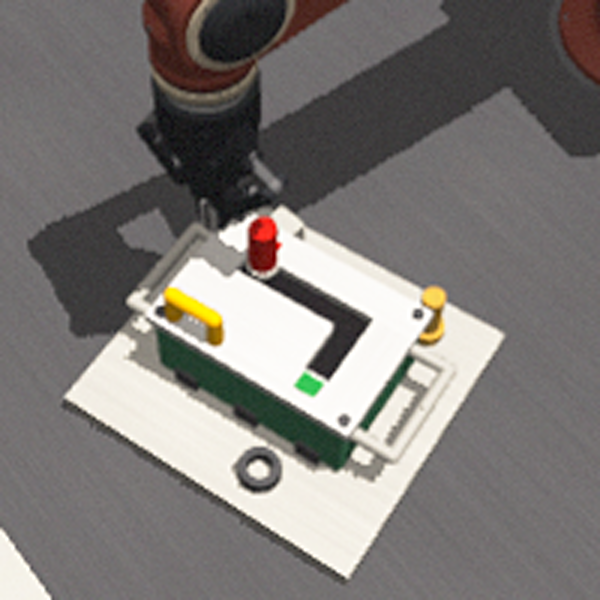

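The picture shows the shut fingers right behind the red lever at (263,245), in line with the long leg and clear of everything else. I lower a little and start the push slowly.

play_rows --pt "0 0 8 0 0 0" --pt "0 -5 0 0 0 0" --pt "0 -5 0 0 0 0" --pt "0 -5 0 0 0 0" --pt "0 -5 0 0 0 0"

```text
time: 3.68
tool_pos: [0.5619, 0.001, 0.1486]
tool_rot: [0.001, 0.989, 0.151, 0.001]
contact_force: [0.5, -2.1, 0.9]
gripper_width: 0.001
grasp_force: 1.1
```

play_rows --pt "0 -5 0 0 0 0" --pt "0 -5 0 0 0 0" --pt "0 -5 0 0 0 0" --pt "0 -5 0 0 0 0" --pt "0 0 0 0 0 0"

```text
time: 4.1
tool_pos: [0.5552, 0.0209, 0.1475]
tool_rot: [-0.0, 0.988, 0.151, 0.0]
contact_force: [1.1, -0.2, 0.5]
gripper_width: -0.004
grasp_force: 0.3
```

```bash
cat >> h.py <<'E'
def lever():
    for n in("top","scene"):
        f=grab(n); h=cv2.cvtColor(f['bgr'],cv2.COLOR_BGR2HSV); m=cv2.inRange(h,(0,150,70),(8,255,255))
        x0,y0,x1,y1=(205,160,300,260) if n=="top" else (235,190,360,320)
        k=np.zeros_like(m); k[y0:y1,x0:x1]=m[y0:y1,x0:x1]
        N,_,st,c=cv2.connectedComponentsWithStats(k)
        for i in range(1,N):
            if st[i,4]>10:
                u,v=c[i]
                print(n,st[i],loc(onz(f,u,v,.162 if n=="top" else .137)))
E
python3 - <<'E'
from h import *
tcp(); lever()
E
```

```text
t 4.1 local [-20.4 -45.8] z 0.1475 yaw 17.41 F [ 1.1 -0.2  0.5] w -0.004
top [255 212   6   3  14] [-33.3 -17. ]
top [268 214   4   5  16] [-53.3 -48.1]
scene [289 209  11  16 114] [-20.3 -17.3]
```

play_rows --pt "0 -6 0 0 0 0" --pt "0 -6 0 0 0 0" --pt "0 -6 0 0 0 0" --pt "0 -6 0 0 0 0" --pt "0 -6 0 0 0 0"

```text
time: 4.62
tool_pos: [0.5458, 0.0489, 0.1468]
tool_rot: [0.0, 0.989, 0.151, -0.001]
contact_force: [0.1, -2.5, -0.7]
gripper_width: 0.002
grasp_force: 1.4
```

play_rows --pt "0 -5 0 0 0 0" --pt "0 -5 0 0 0 0" --pt "0 -5 0 0 0 0" --pt "0 -4 0 0 0 0" --pt "0 0 0 0 0 0"

```text
time: 5.03
tool_pos: [0.5405, 0.0677, 0.1473]
tool_rot: [-0.001, 0.988, 0.151, 0.0]
contact_force: [0.1, -0.7, -0.5]
gripper_width: 0.002
grasp_force: 0.0
```

Run:
```python
from h import *
tcp(); lever()
```

```text
t 5.0333 local [-20.4   3.2] z 0.1473 yaw 17.41 F [ 0.1 -0.7 -0.5] w 0.002
top [267 214   6   5  18] [-53.7 -47.4]
top [240 217   6   3  14] [-33.6  32. ]
scene [285 208   9   7  35] [-24.8 -37.8]
scene [308 221  10  14  93] [-20.   32.3]
```

play_rows --pt "0 -3 0 0 0 0" --pt "0 -3 0 0 0 0" --pt "0 -2 0 0 0 0" --pt "0 0 0 0 0 0"

```text
time: 5.47
tool_pos: [0.5386, 0.0745, 0.1478]
tool_rot: [-0.0, 0.989, 0.151, 0.001]
contact_force: [0.7, -1.5, 0.4]
gripper_width: -0.004
grasp_force: 0.6
```

play_rows --pt "0 -2 0 0 0 0" --pt "0 0 0 0 0 0"

```text
time: 5.63
tool_pos: [0.538, 0.0763, 0.1477]
tool_rot: [-0.0, 0.989, 0.151, 0.0]
contact_force: [1.0, -0.8, 0.7]
gripper_width: -0.0
grasp_force: 0.8
```

Run:
```python
from h import *
tcp(); lever()
```

```text
t 5.6333 local [-20.2  12.2] z 0.1477 yaw 17.37 F [ 1.  -0.8  0.7] w -0.0
top [267 214   6   4  16] [-53.3 -48.3]
top [237 218   6   3  14] [-33.5  40.7]
scene [285 209   8   6  35] [-24.8 -38.2]
scene [311 222  11  14 103] [-20.   41.2]
```

Not at the stop yet, so I continue in small steps until the force rises.

play_rows --pt "0 -2 0 0 0 0" --pt "0 0 0 0 0 0"

```text
time: 5.9
tool_pos: [0.5372, 0.0782, 0.1474]
tool_rot: [-0.0, 0.989, 0.151, 0.0]
contact_force: [1.0, -0.5, 1.0]
gripper_width: -0.002
grasp_force: 0.8
```

play_rows --pt "0 -1 0 0 0 0" --pt "0 0 0 0 0 0"

```text
time: 6.07
tool_pos: [0.5369, 0.0791, 0.1474]
tool_rot: [-0.0, 0.989, 0.151, 0.0]
contact_force: [1.6, -2.7, 0.7]
gripper_width: 0.005
grasp_force: 0.9
```

play_rows --pt "0 -1 0 0 0 0" --pt "0 0 0 0 0 0"

```text
time: 6.23
tool_pos: [0.5365, 0.08, 0.1474]
tool_rot: [-0.0, 0.989, 0.151, 0.0]
contact_force: [0.6, -1.1, 0.2]
gripper_width: -0.004
grasp_force: 0.9
```

play_rows --pt "0 -1 0 0 0 0" --pt "0 0 0 0 0 0"

```text
time: 6.4
tool_pos: [0.5362, 0.081, 0.1473]
tool_rot: [-0.0, 0.989, 0.151, 0.0]
contact_force: [1.0, -1.8, 2.0]
gripper_width: 0.002
grasp_force: 0.9
```

play_rows --pt "0 -1 0 0 0 0" --pt "0 0 0 0 0 0"

```text
time: 6.57
tool_pos: [0.5359, 0.082, 0.1473]
tool_rot: [-0.0, 0.989, 0.151, -0.0]
contact_force: [1.0, -0.8, 1.3]
gripper_width: -0.003
grasp_force: 0.9
```

Run:
```python
from h import *
tcp(); lever()
```

```text
t 6.5667 local [-20.5  18.2] z 0.1473 yaw 17.37 F [ 1.  -0.8  1.3] w -0.003
top [267 214   6   4  16] [-53.3 -48.3]
top [236 218   5   4  13] [-34.3  47.6]
scene [285 209   9   6  34] [-24.5 -37.9]
scene [313 224  11  14 103] [-19.6  46.5]
```

play_rows --pt "0 -1 0 0 0 0" --pt "0 0 0 0 0 0"

```text
time: 6.83
tool_pos: [0.5356, 0.0829, 0.1473]
tool_rot: [-0.0, 0.989, 0.151, -0.0]
contact_force: [2.3, -0.8, 1.2]
gripper_width: -0.003
grasp_force: 0.9
```

play_rows --pt "0 -1 0 0 0 0" --pt "0 0 0 0 0 0"

```text
time: 7.0
tool_pos: [0.5353, 0.0839, 0.1473]
tool_rot: [-0.0, 0.989, 0.151, -0.0]
contact_force: [2.2, -1.8, 0.9]
gripper_width: -0.001
grasp_force: 0.9
```

Run:
```python
from h import *
tcp(); lever()
s=grab("scene"); cv2.imwrite("pics/b.png",cv2.resize(s['bgr'][170:310,230:370],None,fx=4,fy=4,interpolation=cv2.INTER_CUBIC))
```

```text
t 7.0 local [-20.5  20.2] z 0.1473 yaw 17.37 F [ 2.2 -1.8  0.9] w -0.001
top [267 214   6   4  18] [-52.8 -47.9]
top [235 219   5   3  11] [-33.8  48.8]
scene [285 209  10   6  34] [-24.8 -37.8]
scene [315 224  10  14  95] [-18.7  49. ]
```

View pics/b.png

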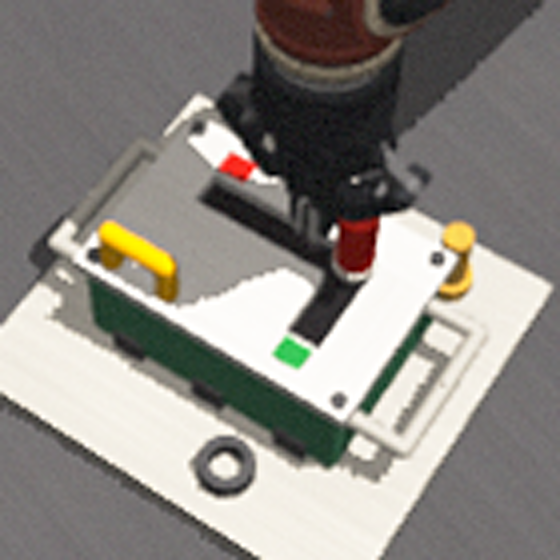

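The lever base is at about (352,272) and looks to be at or just short of the corner. I continue until I feel the stop.

play_rows --pt "0 -1 0 0 0 0" --pt "0 0 0 0 0 0"

```text
time: 7.32
tool_pos: [0.535, 0.0848, 0.1473]
tool_rot: [-0.0, 0.989, 0.151, -0.0]
contact_force: [0.9, -0.5, 0.2]
gripper_width: -0.001
grasp_force: 0.9
```

play_rows --pt "0 -1 0 0 0 0" --pt "0 0 0 0 0 0"

```text
time: 7.48
tool_pos: [0.5347, 0.0858, 0.1473]
tool_rot: [-0.0, 0.989, 0.151, -0.0]
contact_force: [0.7, -1.6, 1.0]
gripper_width: -0.0
grasp_force: 0.9
```

Run:
```python
from h import *
tcp(); lever()
```

```text
t 7.4833 local [-20.5  22.2] z 0.1473 yaw 17.37 F [ 0.7 -1.6  1. ] w -0.0
top [267 214   6   4  18] [-52.8 -47.9]
top [235 219   4   3  11] [-33.7  50.8]
scene [285 209   8   6  33] [-24.3 -38.1]
scene [315 225  10  13  99] [-19.5  50.8]
```

play_rows --pt "0 -1 0 0 0 0" --pt "0 0 0 0 0 0"

```text
time: 7.75
tool_pos: [0.5344, 0.0867, 0.1473]
tool_rot: [-0.0, 0.989, 0.151, -0.0]
contact_force: [1.0, -1.5, 1.1]
gripper_width: -0.006
grasp_force: 0.9
```

play_rows --pt "0 -1 0 0 0 0" --pt "0 0 0 0 0 0"

```text
time: 7.92
tool_pos: [0.5342, 0.0873, 0.1473]
tool_rot: [0.001, 0.989, 0.151, 0.0]
contact_force: [1.8, -3.5, 0.8]
gripper_width: -0.001
grasp_force: 1.8
```

play_rows --pt "0 -1 0 0 0 0" --pt "0 0 0 0 0 0"

```text
time: 8.08
tool_pos: [0.5342, 0.0876, 0.1474]
tool_rot: [0.001, 0.989, 0.151, 0.0]
contact_force: [3.3, -6.3, -0.4]
gripper_width: 0.003
grasp_force: 3.1
```

Run:
```python
from h import *
tcp(); lever()
```

```text
t 8.0833 local [-20.5  24.1] z 0.1474 yaw 17.37 F [ 3.3 -6.3 -0.4] w 0.003
top [267 214   6   4  17] [-52.8 -48.3]
top [234 219   5   3  12] [-33.6  53. ]
scene [285 209   8   6  33] [-24.3 -38.1]
scene [316 225  10  14 101] [-19.6  52.2]
```

The force has risen to about 7 N, so the lever is at the corner stop. I go round to its -x side, keeping clear of it.

play_rows --pt "0 13 0 0 0 0" --pt "-13 0 0 0 0 0" --pt "-13 0 0 0 0 0" --pt "-12 0 0 0 0 0" --pt "0 0 0 0 0 0"

```text
time: 8.6
tool_pos: [0.4996, 0.0645, 0.1464]
tool_rot: [-0.001, 0.989, 0.151, -0.001]
contact_force: [-0.6, 0.3, -0.8]
gripper_width: -0.001
grasp_force: 0.0
```

play_rows --pt "0 -10 0 0 0 0" --pt "0 -10 0 0 0 0" --pt "0 -10 0 0 0 0" --pt "0 -10 0 0 0 0" --pt "0 0 0 0 0 0"

```text
time: 9.02
tool_pos: [0.4891, 0.1051, 0.1472]
tool_rot: [-0.0, 0.988, 0.152, -0.0]
contact_force: [0.3, 0.7, 0.0]
gripper_width: -0.0
grasp_force: 0.0
```

Run:
```python
from h import *
tcp(); lever()
s=grab("scene"); cv2.imwrite("pics/c.png",cv2.resize(s['bgr'][170:310,230:370],None,fx=4,fy=4,interpolation=cv2.INTER_CUBIC))
```

```text
t 9.0167 local [-58.3  54.3] z 0.1472 yaw 17.52 F [0.3 0.7 0. ] w -0.0
top [268 215   4   3  12] [-53.9 -47.7]
scene [285 209   9   6  34] [-24.5 -37.9]
scene [316 221  10  18 143] [-25.   49.8]
```

View pics/c.png

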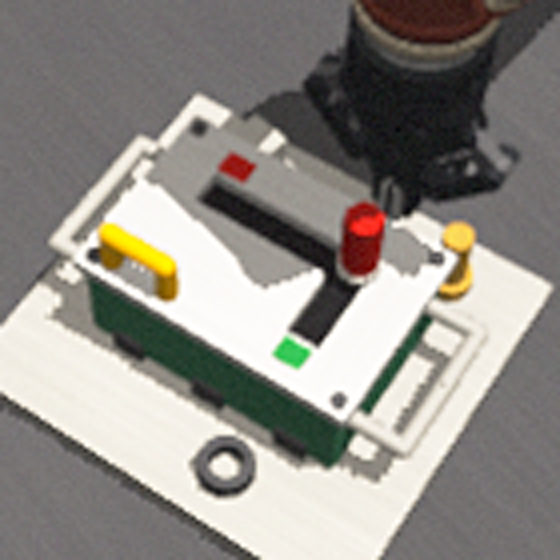

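The lever stands at the corner at (362,240), with the fingers on its -x side and clear of it. I push along +x.

play_rows --pt "4 3 0 0 0 0" --pt "5 0 0 0 0 0" --pt "5 0 0 0 0 0" --pt "5 0 0 0 0 0" --pt "5 0 0 0 0 0"

```text
time: 9.58
tool_pos: [0.5138, 0.107, 0.1473]
tool_rot: [0.0, 0.989, 0.151, -0.0]
contact_force: [-2.1, -0.9, 2.3]
gripper_width: 0.003
grasp_force: 1.4
```

play_rows --pt "5 0 0 0 0 0" --pt "5 0 0 0 0 0" --pt "5 0 0 0 0 0" --pt "5 0 0 0 0 0" --pt "0 0 0 0 0 0"

```text
time: 10.0
tool_pos: [0.5334, 0.1136, 0.1473]
tool_rot: [-0.0, 0.989, 0.151, 0.001]
contact_force: [-0.1, -0.2, 0.4]
gripper_width: -0.002
grasp_force: 0.0
```

Run:
```python
from h import *
tcp(); lever()
```

```text
t 10.0 local [-13.4  49.2] z 0.1473 yaw 17.37 F [-0.1 -0.2  0.4] w -0.002
top [268 214   5   4  17] [-53.1 -49.2]
scene [285 208   9   7  35] [-24.7 -38.1]
scene [307 231  11  19 148] [ 9.6 49.2]
```

play_rows --pt "3 0 0 0 0 0" --pt "3 0 0 0 0 0" --pt "3 0 0 0 0 0" --pt "3 0 0 0 0 0" --pt "0 0 0 0 0 0"

```text
time: 10.52
tool_pos: [0.5442, 0.1171, 0.1471]
tool_rot: [-0.0, 0.989, 0.151, 0.0]
contact_force: [-0.6, 0.1, 0.2]
gripper_width: -0.002
grasp_force: 0.4
```

play_rows --pt "1 0 0 0 0 0" --pt "1 0 0 0 0 0" --pt "0 0 0 0 0 0"

```text
time: 10.77
tool_pos: [0.5458, 0.1175, 0.1472]
tool_rot: [-0.0, 0.989, 0.151, -0.0]
contact_force: [-0.8, -0.2, -1.0]
gripper_width: 0.0
grasp_force: 0.7
```

play_rows --pt "1 0 0 0 0 0" --pt "1 0 0 0 0 0" --pt "0 0 0 0 0 0"

```text
time: 11.02
tool_pos: [0.5474, 0.118, 0.1471]
tool_rot: [-0.0, 0.989, 0.151, -0.001]
contact_force: [-3.8, 0.2, -0.6]
gripper_width: -0.002
grasp_force: 1.7
```

play_rows --pt "1 0 0 0 0 0" --pt "0 0 0 0 0 0"

```text
time: 11.18
tool_pos: [0.5477, 0.1181, 0.1471]
tool_rot: [0.0, 0.989, 0.151, -0.002]
contact_force: [-6.6, -0.5, 1.9]
gripper_width: -0.002
grasp_force: 3.3
```

Run:
```python
from h import *
tcp(); lever()
```

```text
t 11.1833 local [ 1.6 49.2] z 0.1471 yaw 17.37 F [-6.6 -0.5  1.9] w -0.002
top [268 214   5   4  16] [-53.5 -49.2]
scene [307 194  11   5  15] [-91.7 -16.2]
scene [285 209   7   6  28] [-23.4 -38.8]
scene [304 236  11  18 148] [24.6 49.8]
```

The lever has hit the end stop after about 50 mm of travel. One more gentle nudge, then I back off.

play_rows --pt "1 0 0 0 0 0" --pt "0 0 0 0 0 0"

```text
time: 11.45
tool_pos: [0.548, 0.1182, 0.1471]
tool_rot: [0.0, 0.989, 0.151, -0.003]
contact_force: [-8.6, -1.7, 3.4]
gripper_width: 0.0
grasp_force: 4.7
```

play_rows --pt "-8 0 0 0 0 0" --pt "-15 0 0 0 0 0" --pt "-15 0 0 0 0 0" --pt "-10 0 -10 0 0 0" --pt "0 0 -30 0 0 0"

```text
time: 11.87
tool_pos: [0.4998, 0.1036, 0.1826]
tool_rot: [-0.0, 0.989, 0.151, -0.004]
contact_force: [-0.1, -0.2, -0.0]
gripper_width: 0.003
grasp_force: 0.0
```

play_rows --pt "0 0 -30 0 0 0" --pt "0 0 -30 0 0 0" --pt "0 0 -20 0 0 0" --pt "0 0 0 0 0 0" --pt "0 0 0 0 0 0"

```text
time: 12.28
tool_pos: [0.505, 0.1042, 0.2694]
tool_rot: [0.0, 0.989, 0.151, 0.003]
contact_force: [0.6, -0.4, -0.0]
gripper_width: -0.001
grasp_force: 0.0
```

Run:
```python
from h import *
tcp(); lever()
s=grab("scene"); cv2.imwrite("pics/d.png",cv2.resize(s['bgr'][170:310,230:370],None,fx=4,fy=4,interpolation=cv2.INTER_CUBIC))
```

```text
t 12.2833 local [-43.3  48.6] z 0.2694 yaw 17.36 F [ 0.6 -0.4 -0. ] w -0.001
top [268 214   4   4  13] [-53.5 -47.9]
scene [285 209   9   6  34] [-24.5 -37.9]
scene [304 235  11  19 150] [23.7 49.4]
```

View pics/d.png

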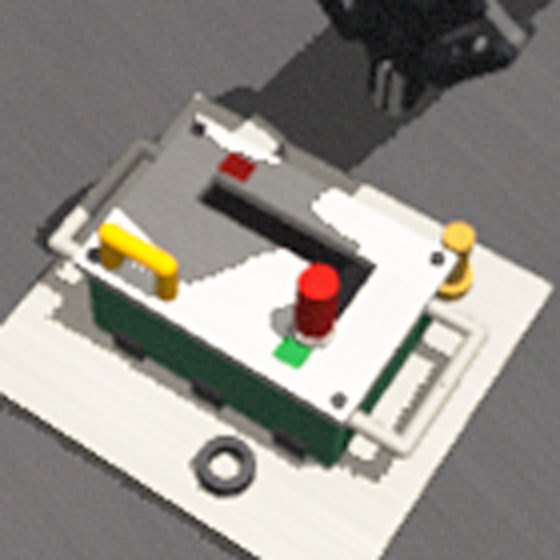

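The lever base, at about (316,335), stands at the green mark (292,352). The gripper is clear, and the bolt and nut have not moved.

```bash
python3 -c "
from plant import manip
print(manip.job_done())"
```

```text
the job is handed in; nothing more can be done
None
```

The lever was pushed to the corner and then home at the green mark with about 9 N at most, the gripper is clear of everything, and the job is handed in; the verdict was not shown.

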